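# Set the iris lever of the plate viewer and switch on its lamp

## Task

Push the lever of the plate viewer's iris ring gently round with your fingertips until it points straight at the tall index pin on the collar (not the flat one); then press the lamp button beside it fully down for a moment and let it come up again. Do not grip the lever, leave the dish lying on the viewer's window, and do not disturb the things standing around.

Things in the scene. Friction and masses are not known exactly. Their poses are not given: they have to be found in the camera images.
- viewer: Plate viewer, fixed: white round drum 242 mm across, 34 mm high, glass window in the middle (top 36 mm above the table). Origin: centre of the underside, on the table; z up. A 34 mm high switch box (x -7 to 67, y up to 185 mm) on its +y side carries the lamp button. The black iris ring (inner 106, outer 134 mm, top 47 mm above the table) turns about the drum's axis; its lever points roughly to -x.
- viewer_axis (a point): The ring's axis of rotation at the centre of the window, 36 mm above the table, straight above the viewer's origin.
- iris (a joint): Angle of the iris ring with its lever, rad: 0 with the lever along -x of the viewer's frame, growing counterclockwise seen from above (toward -y of the viewer's frame); stops at -1.15 and 1.15. The ring stays where it is left: dry friction of 0.15 N m (about 2 N at the handle) and little damping.
- lever_handle (a point): Top centre of the lever's upright round steel handle, 107 mm above the table, 83 mm from the ring's axis. 12 mm thick, 15 mm in the top 10 mm, 16 mm at the foot; stands on a radial steel bar 12 mm wide whose top is 52 mm above the table. Push it sideways along its arc, 65 to 105 mm above the table: nothing else is in the way there.
- pointer_line (a point): Point straight out along the lever, turning with it, 109 mm from the ring's axis, 49 mm above the table, 12 mm beyond the lever's pointed tip. The index pins stand on this same 109 mm circle, so this point lies on the axis of the pin that the lever points at.
- tall_pin: Index pin to set the lever to: slender dark steel pin with rounded tip, 9 mm thick with a 14 mm foot, 22 mm tall, fixed in the collar. Origin: centre of its underside, 40 mm above the table, 109 mm from the ring's axis; its top is 62 mm above the table. It may be on either side of the lever; its orientation means nothing.
- flat_pin: The other index pin, not to be used: a flat dark steel disc 16 mm across and 6 mm tall, fixed in the collar on the other side of the lever. Origin: centre of its underside, 40 mm above the table.
- collar: Flat aluminium collar with engraved ticks and both pins, 199 mm inner and 239 mm outer diameter, fixed on the drum; the top is 40 mm above the table. Origin: on the ring's axis, 34 mm above the table. The pins are about 1.3 rad apart on it. It never moves during the work.
- lamp (a joint): Travel of the lamp button, m: 0 when up, 0.006 fully down; sprung, about 1.5 N to start and 5 N to hold it fully down; comes up again by itself.
- lamp_top (a point): Centre of the top of the lamp button, 56 mm above the table when up. Round grey cap of 30 mm diameter in a black round housing of 46 mm diameter whose top is 46 mm above the table. Pressed straight down.
- dish: Petri dish, 89 mm across and 15 mm high, lying loose on the window inside the iris ring; origin at the centre of its underside; its top is 51 mm above the table. Stays there.
- timer: Small white bench timer, 62x66x19 mm, loose on the table; origin centre of its underside. Not to be disturbed.
- small_bottle: Small white reagent bottle with a yellow cap, 35 mm across and 68 mm high, loose on the table; origin centre of its underside. Not to be disturbed.
- plate_block: Empty white deep-well plate, 86x128x30 mm, loose on the table; origin centre of its underside. Not to be disturbed.

How it is judged:
On the way, in this order (a step that is already met when the one before it is completed fails the run):
1. the lever has been pushed to point at the tall pin and rests there (horizontal distance between pointer_line and tall_pin below 0.006 m and velocity of joint iris between -0.03 and 0.03 rad/s), for 0.2 s.
2. the lamp button is pressed down (value of joint lamp above 0.0045 m), for 0.1 s.
At the end, for the whole second after the job is handed in: The lever points at the tall pin (the point on its line 109 mm from the axis is within 6 mm of the pin's centre) and rests there, the lamp button was pressed at least 4.5 mm down after that and is up again, and the dish lies on the window, within 12 mm of its centre (all of step 1 and value of joint lamp below 0.001 m and horizontal distance between dish and viewer below 0.012 m and z of dish in the frame of viewer below 0.04 m); the robot touches nothing.
It fails at once if the lamp button is pressed while the lever is not set to the tall pin (value of joint lamp above 0.003 m and not (horizontal distance between pointer_line and tall_pin below 0.006 m)).
It fails at once if the viewer, its lever or its button is squeezed or pushed hard (over 30 N) (contact force between the fingers and viewer above 30 N).
It fails at once if the petri dish is lifted or tipped or leaves the window (z of dish in the frame of viewer above 0.042 m or horizontal distance between dish and viewer above 0.012 m or angle between dish's own z axis and vertical above 0.15 rad).
It fails at once if the timer, the small bottle or the well plate is displaced by more than 15 mm (distance of any of timer, small_bottle, plate_block from where it was at the start of the episode above 0.015 m).
It also fails if it takes over 45 s, if anything falls off the work surface, if the arm or the gripper's body presses on something with over 40 N, if the wrist force passes 120 N, or if a joint passes its speed limit or range.

## Robot

A 6-joint arm with a two-finger parallel gripper is mounted at the origin on a cart in front of the work surface, level with it; the furniture and walls round the work are solid. World frame = base frame: x ahead of the robot, y to its left, z up, the work surface at z = 0. Lengths are in m, angles in rad, forces in N, time in s.
With the tool pointing down it reaches from about 0.375 to 0.9 m from the base axis. Payload 3.1 kg.
Tool frame: the origin (TCP) lies at the very end of the fingers, on their centre line; the grasp point (between the pads) lies 19 mm behind it (tcp_to_grasp is the distance from the TCP to the grasp point, in m); z points along the fingers, y is the direction in which the jaws open and shut (so a half turn about z gives the same grasp; the last joint's range is limited). The gripper opens to 85 mm and grips with 20 to 120 N. Pads are 22 mm wide; open, the fingers measure 114 mm over their backs; the gripper's body (76 mm by 85 mm) begins 54 mm behind the grasp point. The pads swing forward as they close: fully open they stand 13 mm farther back than shut.
Start: joints at [-1.377, 0.527, 1.433, -0, 1.181, -0.178], TCP at [0.228, -0.582, 0.231] pointing down, gripper open.
Joint ranges: [-3.08, 3.08], [-0.75, 2.2], [0.22, 2.44], [-1.43, 4.57], [0, 2.65], [-2.85, 2.85]. Speed limits (rad/s): [2.79, 2.79, 3.14, 3.14, 3.14, 3.14].

## Interface

Orientations are given as a unit quaternion [x, y, z, w].
In Python, from station import sense, snapshot, camera_info, sign_off, tcp_to_grasp gives the robot as it stands.
- The arm moves only by the shell command python3 -m inch 'ROWS' [FORCE]. ROWS is JSON, a list of rows, each a list of 3 entries, a list of its own where there are three numbers: the closure, from -1 (fully open) to 1 (shut), so that 0 is half open, then the shift along the tool's x, y, z normalised to -1 to 1, where 1 is 10 cm, then the turn, a rotation vector about the tool's x, y, z normalised to -1 to 1, where 1 is 360 degrees. In form: [[jaw, [dx, dy, dz], [ax, ay, az]], ...]. A call has 1 to 20 rows; each row is the pose to reach, as a shift and turn from the pose commanded when the call began, along the tool's axes at that moment, turning the shorter way round; what a row does not reach only later rows make up. A row lasts 1/10 s, in which the tool goes at most 50 mm and 8.59 degrees, less where a joint would pass 70% of its speed; a pose out of reach is approached as far as the arm can. A call with a number of a shift or a turn outside -1 to 1 is refused whole. A call with a gripper value outside its range is refused whole. The fingers move at their own pace and stop on an object; FORCE is the grip in N (left out, the last holds). Time passes only in rows, so rows that repeat a pose let the fingers close. It gives the time, the measured TCP pose, the force and the opening at its end, in the units of the state.
- sense(): the state, without advancing time (a new reading comes with each control period).
- snapshot(name): name is "scene" or "top" or "wrist"; returns (picture, depth): 400x640x3 uint8, blue, green, red; 400x640 float32, m along the optical axis (not along the pixel's ray), 0 where there is no reading.
- camera_info(name): a dict with "K" (3x3 intrinsics, pixels), "origin" and "orientation" of the camera in the world. Camera axes: x right, y down, z forward; pixel columns grow to the right and rows downward; lengths in m; the calibration is good to about 2 mm. A picture is of the moment at which its call begins: read the wrist's pose just before it. camera_info takes no time and is no camera call; for the wrist camera it gives the pose at the moment of the call.
- sign_off(): hands the job in, once; it reports no verdict.
The state is a dict: "t": time; "q": joint angles; "qd": joint speeds; "tau": joint torques, N m; "tcp_pos": TCP position; "tool_rot": TCP orientation; "force": force on the tool from outside, world axes, zero at the start; "ft_torque": the same for the moment, N m; "finger_gap": opening from 0.0 (shut) to 1.0 (fully open).
Only numpy, scipy, OpenCV 4.12 (cv2) and the standard library are available. Lean on these libraries where they do the work, as an engineer would, in place of code of your own. Each camera call takes 0.05 s, during which the arm holds its last target.

## Working session

There is one attempt and no reset: what is moved stays moved. The work goes in short steps, Python scripts to look and compute and a shell command to move; the robot and the scene stay as the last step left them, time stands still between calls to the robot, and variables do not carry over. Pictures are saved under pics/ and viewed, and the job is handed in when it is done.

```bash
mkdir -p pics; ls
python3 - <<'E'
from station import *
import cv2,numpy as np
s=sense(); print(s)
for n in ("scene","top"):
    p,d=snapshot(n); cv2.imwrite(f"pics/{n}0.png",p); np.savez(f"pics/{n}0.npz",p=p,d=d); print(n,camera_info(n))
print(tcp_to_grasp)
E
```

```text
pics
{'t': 0.0, 'q': array([-1.37650046e+00,  5.28443902e-01,  1.43392939e+00,  3.01704791e-06,
        1.18140916e+00, -1.78489499e-01]), 'qd': array([-6.00208287e-05, -7.00204687e-05,  7.87433315e-05, -1.17501057e-04,
       -1.05693795e-03,  8.11816102e-05]), 'tau': array([ 3.75680543e-05, -4.42354488e+01, -1.78025347e+01, -3.67575431e-04,
        8.28703749e-03, -6.14694216e-07]), 'tcp_pos': array([ 0.22752245, -0.58132911,  0.23033869]), 'tool_rot': array([ 9.82678635e-01,  1.85314599e-01, -7.25817186e-06, -1.09487572e-03]), 'force': array([ 0.20326356, -0.83383713, -0.16033081]), 'ft_torque': array([ 0.01955126,  0.00082337, -0.016242  ]), 'finger_gap': 1.000714033030581}
scene {'K': array([[468.3064808 ,   0.        , 311.51170001],
       [  0.        , 468.3064808 , 194.24621746],
       [  0.        ,   0.        ,   1.        ]]), 'origin': array([-0.28961573,  0.78986406,  0.71345509]), 'orientation': array([-0.32263999,  0.79458814, -0.47864496,  0.18823421])}
top {'K': array([[511.65415326,   0.        , 316.59659221],
       [  0.        , 511.65415326, 197.66624057],
       [  0.        ,   0.        ,   1.        ]]), 'origin': array([ 0.28264029, -0.01643938,  1.35827045]), 'orientation': array([-0.69817299,  0.70984821, -0.06895217,  0.0625747 ])}
0.0187
```

View pics/scene0.png

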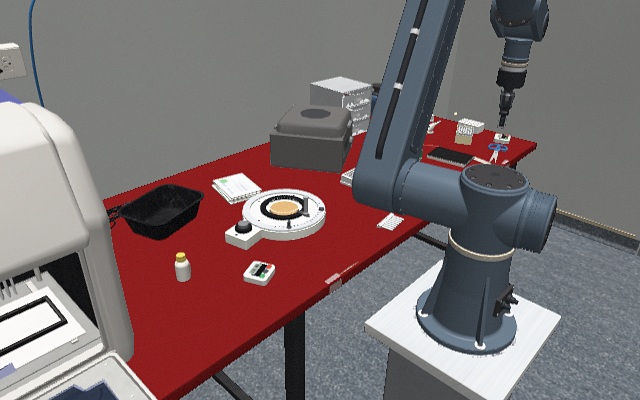

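View pics/top0.png

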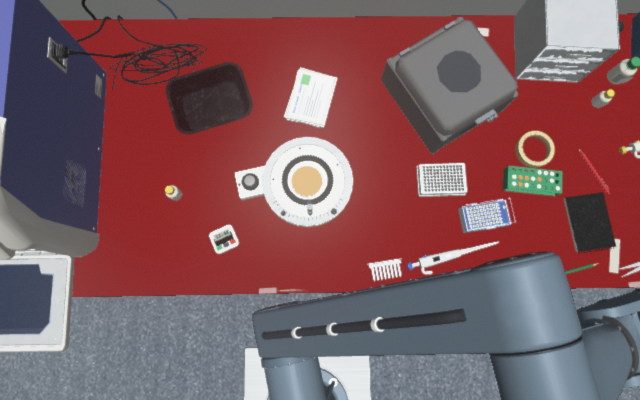

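The top view shows the viewer drum near (308,181), the lamp near (250,181), the lever near (310,209), and dark pins near (284,212) and (333,210). I'll zoom in on both pictures.

```bash
cat > h.py <<'E'
import cv2,numpy as np
from scipy.spatial.transform import Rotation as R
from station import *
def proj(ci,P):
    P=np.atleast_2d(P); c=(P-ci["origin"])@R.from_quat(ci["orientation"]).as_matrix()
    uv=c@ci["K"].T; return uv[:,:2]/uv[:,2:]
def ray(ci,uv,z):
    d=R.from_quat(ci["orientation"]).apply(np.linalg.inv(ci["K"])@[uv[0],uv[1],1])
    o=ci["origin"]; return o+d*(z-o[2])/d[2]
E
python3 - <<'E'
from h import *
for n,(a,b,c,d) in dict(top=(225,120,365,240),scene=(220,180,340,255)).items():
    p=np.load(f"pics/{n}0.npz")["p"][b:d,a:c]
    cv2.imwrite(f"pics/{n}0z.png",cv2.resize(p,None,fx=5 if n=="top" else 6,fy=5 if n=="top" else 6,interpolation=cv2.INTER_CUBIC))
E
```

```text
(no output)
```

View pics/top0z.png

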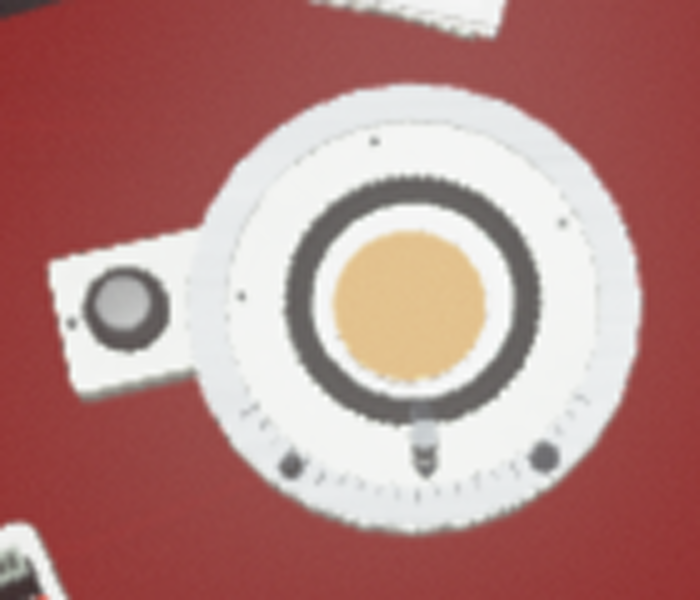

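View pics/scene0z.png

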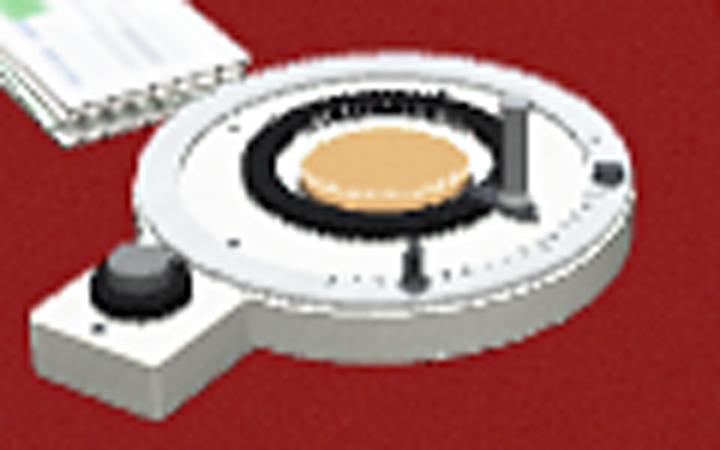

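Run:
```python
from h import *
ci=camera_info("top"); f=np.load("pics/top0.npz"); p=f["p"]; d=f["d"]
g=cv2.cvtColor(p,cv2.COLOR_BGR2GRAY)
# collar outer: non red
hsv=cv2.cvtColor(p,cv2.COLOR_BGR2HSV)
m=((hsv[...,1]<90)).astype(np.uint8); m[:, :268]=0; m[:,362:]=0; m[:132]=0; m[232:]=0
c=max(cv2.findContours(m,0,1)[0],key=cv2.contourArea)[:,0].astype(float)
c=c[c[:,0]>272]
e=cv2.fitEllipse(c.astype(np.float32)); print("outer",e, ray(ci,e[0],.038))
W=np.array([ray(ci,u,.038) for u in c]); r=np.hypot(*(W-ray(ci,e[0],.038))[:,:2].T); print(r.min(),np.median(r),r.max())
m=((g<150)).astype(np.uint8); m[:, :280]=0; m[:,335]=0; m[:152]=0; m[202:]=0
cs=[x for x in cv2.findContours(m,cv2.RETR_CCOMP,1)[0] if len(x)>60]
for x in cs:
    e=cv2.fitEllipse(x[:,0].astype(np.float32)); print("ring",len(x),e,ray(ci,e[0],.047))
def blob(box,th,z):
    a,b,c_,d_=box; w=np.clip(th-g[b:d_,a:c_].astype(float),0,None); yy,xx=np.mgrid[b:d_,a:c_]
    u=((w*xx).sum()/w.sum(),(w*yy).sum()/w.sum()); print(u,ray(ci,u,z),w.sum()); 
print("pinL");blob((279,208,288,218),170,.05)
print("pinR");blob((328,206,339,217),170,.046)
# lamp
print("lamp",ray(ci,(225+123/5-.4,120+303/5-.4),.056))
print("handle px depth",d[200:218,304:318].min())
```

```text
outer ((307.16351318359375, 181.22352600097656), (89.97688293457031, 91.02494812011719), 84.17488098144531) [ 0.57594784 -0.00641529  0.038     ]
0.11787674781027412 0.12078990789863364 0.12526621340138822
ring 141 ((307.07244873046875, 179.13731384277344), (47.04167938232422, 50.46397399902344), 91.02864074707031) [ 0.57955963 -0.00632233  0.047     ]
ring 114 ((307.1623840332031, 179.74710083007812), (40.26435470581055, 41.64952087402344), 82.92918395996094) [ 0.57791602 -0.00653567  0.047     ]
ring 690 ((487.9821472167969, 176.73532104492188), (52.853363037109375, 425.5803527832031), 90.20281982421875) [ 0.57861129 -0.48300439  0.047     ]
ring 182 ((441.7725830078125, 179.0189208984375), (38.26300811767578, 57.11256790161133), 88.07386779785156) [ 0.57435298 -0.36063751  0.047     ]
pinL
(np.float64(282.55760368663596), np.float64(213.22811059907835)) [0.48955111 0.0582826  0.05      ] 868.0
pinR
(np.float64(334.1768558951965), np.float64(211.91484716157206)) [ 0.49147643 -0.07548357  0.046     ] 1374.0
lamp [0.57703631 0.14432885 0.056     ]
handle px depth 0.0
```

Axis ≈ (0.576, −0.0065) and the pins sit 108–109 mm from it, 1.33 rad apart, which matches the description. The tall pin is on the lamp side at ≈ (0.4895, 0.058). I'll approach with the fingers shut.

```bash
python3 -m inch '[[1,[0.75,-0.65,0],[0,0,0.115]],[1,[0.75,-0.65,0],[0,0,0.115]],[1,[0.75,-0.65,0],[0,0,0.115]],[1,[0.75,-0.65,0],[0,0,0.115]],[1,[0.75,-0.65,0],[0,0,0.115]]]'
python3 - <<'E'
from h import *
s=sense(); M=R.from_quat(s["tool_rot"]).as_matrix(); print(M.round(3)); print(s["tcp_pos"],s["finger_gap"]); print((M.T@(np.array([.47,-.09,.23])-s["tcp_pos"]))*10)
E
```

```text
t: 0.6
tcp_pos: [0.2741, -0.4934, 0.2311]
tool_rot: [0.984, -0.176, -0.0, -0.0]
force: [-0.2, 0.1, -0.4]
finger_gap: 0.144
[[ 0.938 -0.347 -0.   ]
 [-0.347 -0.938  0.001]
 [-0.001 -0.001 -1.   ]]
[ 0.27413603 -0.49337225  0.23107631] 0.144144665631524
[ 0.4376044  -4.46269314  0.01323327]
```

```bash
for i in 1 2 3 4; do :; done
python3 -m inch '[[1,[0.1,-0.5,0],[0,0,0]],[1,[0.1,-1,0],[0,0,0]],[1,[0.1,-1,0],[0,0,0]]]'
python3 -m inch '[[1,[0.1,-0.5,0],[0,0,0]],[1,[0.1,-1,0],[0,0,0]],[1,[0.1,-1,0],[0,0,0]]]'
python3 -m inch '[[1,[0.1,-0.5,0],[0,0,0]],[1,[0.1,-1,0],[0,0,0]],[1,[0.1,-1,0],[0,0,0]]]'
python3 -m inch '[[1,[0.1,-0.5,0],[0,0,0]],[1,[0.1,-1,0],[0,0,0]],[1,[0.1,-1,0],[0,0,0]]]'
python3 - <<'E'
from h import *
s=sense(); print(s["tcp_pos"],s["qd"].max(),s["t"])
ci=camera_info("wrist"); p,d=snapshot("wrist"); cv2.imwrite("pics/w1.png",p); np.savez("pics/w1.npz",p=p,d=d,**ci); print(ci)
p,d=snapshot("top"); cv2.imwrite("pics/t1.png",p)
E
```

```text
t: 0.9
tcp_pos: [0.3178, -0.3966, 0.2303]
tool_rot: [0.985, -0.172, -0.002, -0.004]
force: [-1.2, -0.7, 0.5]
finger_gap: -0.002
t: 1.2
tcp_pos: [0.3612, -0.3072, 0.2307]
tool_rot: [0.985, -0.171, -0.002, -0.003]
force: [-1.1, -0.4, -0.9]
finger_gap: 0.001
t: 1.5
tcp_pos: [0.405, -0.2179, 0.2309]
tool_rot: [0.985, -0.171, -0.001, -0.002]
force: [-0.4, -0.7, 0.5]
finger_gap: 0.001
t: 1.8
tcp_pos: [0.4492, -0.1285, 0.2311]
tool_rot: [0.985, -0.171, -0.0, -0.001]
force: [-0.2, -0.8, -0.3]
finger_gap: -0.003
[ 0.44921588 -0.1284934   0.23110449] 0.005621936034172964 1.8
{'K': array([[336.56058554,   0.        , 321.29189756],
       [  0.        , 336.56058554, 196.26257888],
       [  0.        ,   0.        ,   1.        ]]), 'origin': array([ 0.5195165 , -0.15388735,  0.37328023]), 'orientation': array([-0.56978028,  0.80838671,  0.12157358, -0.08414998])}
```

View pics/w1.png

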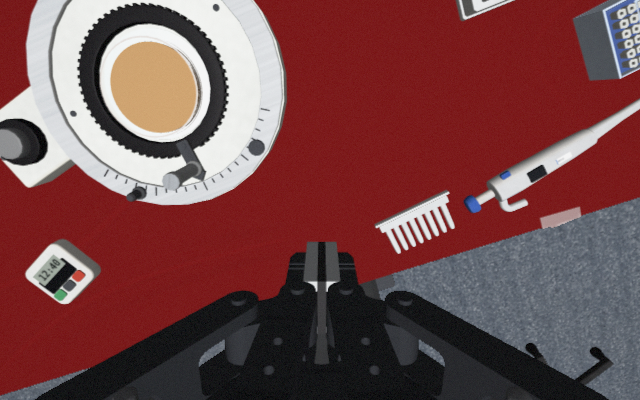

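View pics/t1.png

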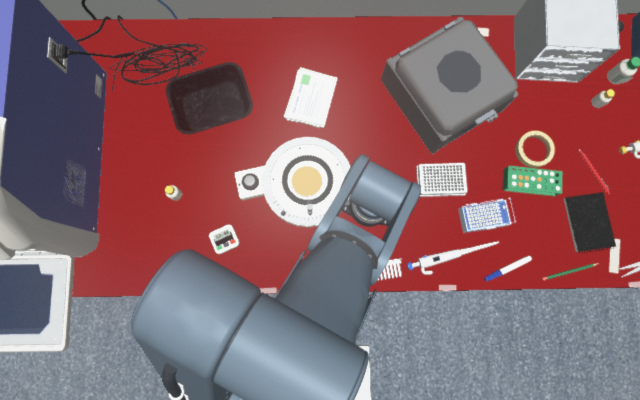

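The wrist view shows the handle top near (173,181), the tall pin near (136,194) and the flat pin near (256,147). I'll measure from a zoomed crop.

Run:
```python
from h import *
f=np.load("pics/w1.npz"); ci={k:f[k] for k in("K","origin","orientation")}
p=f["p"]
z=cv2.resize(p[120:215,110:275],None,fx=4.8,fy=4.8,interpolation=cv2.INTER_CUBIC); cv2.imwrite("pics/w1z.png",z)
def P(x,y,zz): u=(110+(x+.5)/4.8-.5,120+(y+.5)/4.8-.5); return ray(ci,u,zz)
d=f["d"]
print(d[181,173],d[194,134])
# predict
ax=np.array([.576,-.0065])
for a,r,zz in((143.2,.109,.062),(143.2,.109,.04),(219.2,.109,.046)):
    a=np.radians(a); q=[*(ax+r*np.array([np.cos(a),np.sin(a)])),zz]; u=proj(ci,q)[0]; print(u,(u-[110,120])*4.8)
# collar edge circle fit
hsv=cv2.cvtColor(p,cv2.COLOR_BGR2HSV); m=(hsv[...,1]<100).astype(np.uint8); m[:, :25]=0; m[240:]=0; m[:,290:]=0
c=max(cv2.findContours(m,0,1)[0],key=cv2.contourArea)[:,0]
c=c[(c[:,1]>5)&((c[:,0]>160)|(c[:,1]<70))&(c[:,0]>26)]
W=np.array([ray(ci,u,.037)[:2] for u in c])
from scipy.optimize import least_squares
r=least_squares(lambda x:np.hypot(*(W-x[:2]).T)-x[2],[.576,-.006,.12],loss="soft_l1",f_scale=.002); print(r.x,np.abs(r.fun).max())
```

```text
0.27506733 0.33038506
[126.94486987 201.40633443] [ 81.33537537 390.75040528]
[138.72751611 194.8837016 ] [137.89207735 359.44176768]
[256.05611756 149.86177533] [701.0693643  143.33652157]
[ 0.58018759 -0.0098746   0.12071597] 0.0022390368449376336
```

View pics/w1z.png

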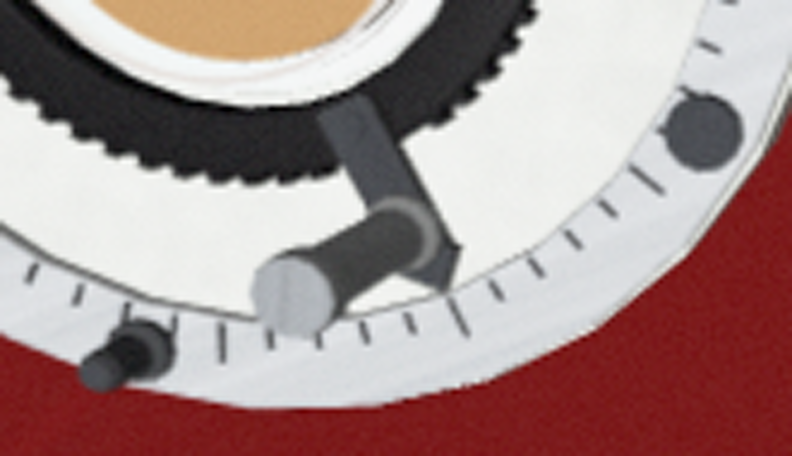

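Run:
```python
from h import *
f=np.load("pics/w1.npz"); ci={k:f[k] for k in("K","origin","orientation")}
def P(x,y,zz): u=(110+(x+.5)/4.8-.5,120+(y+.5)/4.8-.5); return ray(ci,u,zz)[:2]
ax=np.array([.5798,-.0099])
for n,x,y,z in (("pinfoot",150,346,.043),("pintip",100,370,.060),("handle",292,292,.107),("hfoot",408,232,.056),("levertip",452,265,.049),("flat",704,132,.046)):
    q=P(x,y,z); v=q-ax; print(n,q.round(4),np.hypot(*v).round(4),np.degrees(np.arctan2(v[1],v[0]))%360)
ct=camera_info("top"); at=np.array([.576,-.0065])
for n,x,y,z in(("levertip",426,477,.049),("handle",424,430,.1),):
    q=ray(ct,(225+(x+.5)/5-.5,120+(y+.5)/5-.5),z)[:2]; v=q-at; print(n,q,np.hypot(*v),np.degrees(np.arctan2(v[1],v[0]))%360)
```

```text
pinfoot [0.4913 0.0532] 0.1087 144.52613333478743
pintip [0.4917 0.0545] 0.1092 143.82652940043621
handle [ 0.4971 -0.0144] 0.0828 183.09966056056865
hfoot [ 0.4962 -0.0153] 0.0838 183.6823511752046
levertip [ 0.4863 -0.0177] 0.0938 184.78251790479604
flat [ 0.4939 -0.0766] 0.1087 217.86017882564494
levertip [ 0.48393571 -0.01207816] 0.0922331231899954 183.46730082368498
handle [ 0.49982341 -0.01160162] 0.07634723330453892 183.83143451336383
```

Both views agree: the handle is at about 183.5°, the tall pin at about 144°, with radii 83 and 109 mm as given. I'll descend on the handle's −y side.

```bash
python3 -m inch '[[1,[0,-0.4,0],[0,0,0]],[1,[0,-0.78,0],[0,0,0]],[1,[0,-0.78,0.4],[0,0,0]],[1,[0,-0.78,0.8],[0,0,0]],[1,[0,-0.78,1],[0,0,0]],[1,[0,-0.78,1],[0,0,0]]]'
python3 -m inch '[[1,[0,0,0.3],[0,0,0]],[1,[0,0,0.53],[0,0,0]],[1,[0,0,0.53],[0,0,0]],[1,[0,0,0.53],[0,0,0]]]'
python3 - <<'E'
from h import *
s=sense(); print(s["tcp_pos"],s["force"],s["t"])
for n in("wrist","scene"):
    ci=camera_info(n); p,d=snapshot(n); cv2.imwrite(f"pics/{n}2.png",p); np.savez(f"pics/{n}2.npz",p=p,d=d,**ci)
E
```

```text
t: 2.5
tcp_pos: [0.4733, -0.0604, 0.1288]
tool_rot: [0.985, -0.175, -0.003, -0.0]
force: [0.3, 0.3, 0.5]
finger_gap: 0.003
t: 2.9
tcp_pos: [0.4759, -0.0602, 0.0792]
tool_rot: [0.985, -0.175, 0.001, 0.0]
force: [0.5, 0.1, 0.8]
finger_gap: 0.004
[ 0.47594612 -0.06022273  0.07917174] [0.48046124 0.09143044 0.8451283 ] 2.9
```

View pics/wrist2.png

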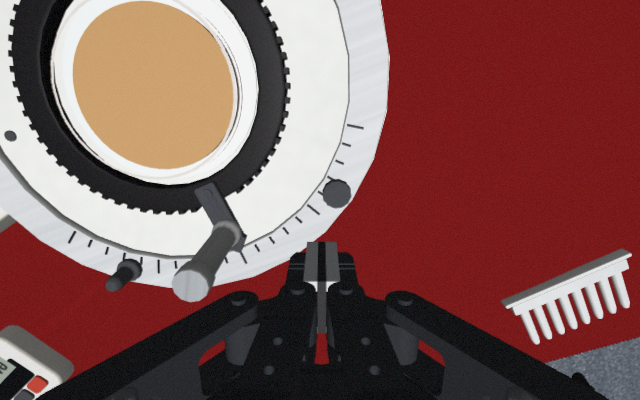

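View pics/scene2.png

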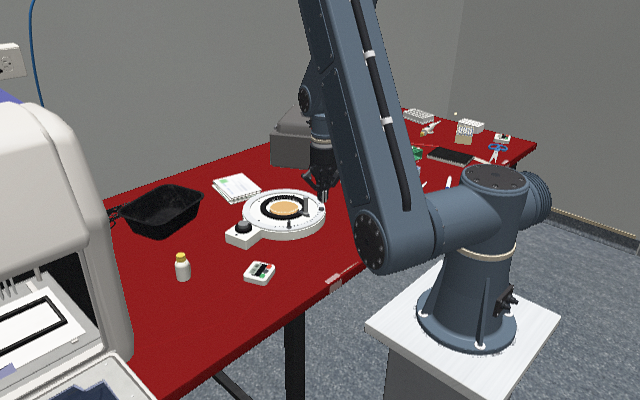

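The fingertips are beside the handle with clear space, and nothing else is at that height. I'll raise 5 mm and push slowly, about two thirds of the way first.

```bash
python3 -m inch '[[1,[0,-0.1,-0.05],[0,0,0]],[1,[0,-0.15,-0.05],[0,0,0]],[1,[0,-0.2,-0.05],[0,0,0]],[1,[0,-0.24,-0.05],[0,0,0]],[1,[0,-0.28,-0.05],[0,0,0]],[1,[0,-0.32,-0.05],[0,0,0]],[1,[0,-0.36,-0.05],[0,0,0]],[1,[0,-0.4,-0.05],[0,0,0]],[1,[0,-0.44,-0.05],[0,0,0]],[1,[0,-0.48,-0.05],[0,0,0]],[1,[0,-0.52,-0.05],[0,0,0]],[1,[0,-0.56,-0.05],[0,0,0]],[1,[0,-0.6,-0.05],[0,0,0]],[1,[0,-0.6,-0.05],[0,0,0]]]'
python3 - <<'E'
from h import *
s=sense(); print(s["tcp_pos"],s["force"],s["t"])
for n in("wrist",):
    ci=camera_info(n); p,d=snapshot(n); cv2.imwrite(f"pics/{n}3.png",p); np.savez(f"pics/{n}3.npz",p=p,d=d,**ci)
E
```

```text
t: 4.4
tcp_pos: [0.4968, -0.002, 0.0834]
tool_rot: [0.985, -0.174, 0.001, -0.0]
force: [-0.4, -0.8, -1.0]
finger_gap: 0.002
[ 0.49675875 -0.00197096  0.08344763] [-0.43727577 -0.84580994 -1.03954148] 4.4
```

View pics/wrist3.png

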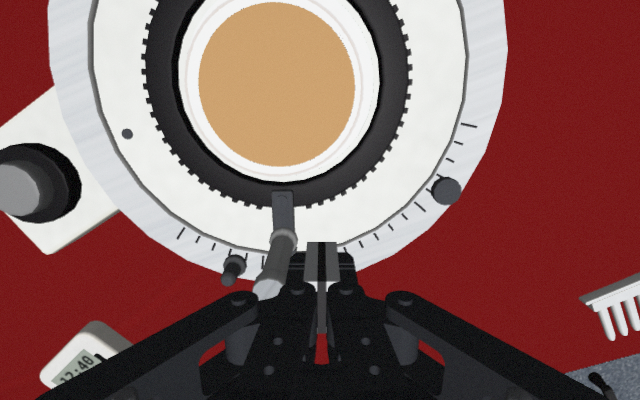

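```bash
cat >> h.py <<'E'
from scipy.optimize import least_squares
def axisfit(p,ci,a0=(.579,-.009)):
    # collar outer edge: sample outward from the disc until red begins, in world coords at z=.037
    hsv=cv2.cvtColor(p,cv2.COLOR_BGR2HSV); W=[]
    for a in np.radians(np.arange(0,360,3)):
        pts=[(a0[0]+r*np.cos(a),a0[1]+r*np.sin(a)) for r in np.arange(.108,.134,.0005)]
        u=proj(ci,[(*q,.037) for q in pts]).round().astype(int)
        if (u<1).any() or (u[:,0]>638).any() or (u[:,1]>398).any(): continue
        red=(hsv[u[:,1],u[:,0],1]>150)&(hsv[u[:,1],u[:,0],2]>60)
        white=hsv[u[:,1],u[:,0],2]>150
        if red.any() and white[:6].all():
            i=red.argmax()
            if white[:i-3].all(): W.append(pts[i])
    W=np.array(W); r=least_squares(lambda x:np.hypot(*(W-x[:2]).T)-.1207,a0,loss="soft_l1",f_scale=.001)
    return r.x,np.abs(r.fun).max(),len(W)
def ang(ci,ax,u,z):
    q=ray(ci,u,z)[:2]; v=q-ax; return q.round(4),np.hypot(*v).round(4),(np.degrees(np.arctan2(v[1],v[0]))%360).round(2)
E
python3 - <<'E'
from h import *
f=np.load("pics/wrist3.npz"); ci={k:f[k] for k in("K","origin","orientation")}
p=f["p"]; r=axisfit(p,ci); print(r)
cv2.imwrite("pics/w3z.png",cv2.resize(p[180:300,200:360],None,fx=5,fy=5,interpolation=cv2.INTER_CUBIC))
ax=r[0]
print("pinfoot",ang(ci,ax,(237,261),.043),"hfoot",ang(ci,ax,(283.5,240),.055),"pintip",ang(ci,ax,(229,279),.06))
E
```

```text
(array([ 0.57979352, -0.00736732]), np.float64(0.006002269043727637), 44)
pinfoot (array([0.4937, 0.0534]), np.float64(0.1054), np.float64(144.77)) hfoot (array([0.5015, 0.0187]), np.float64(0.0825), np.float64(161.6)) pintip (array([0.4918, 0.0546]), np.float64(0.1076), np.float64(144.82))
```

View pics/w3z.png

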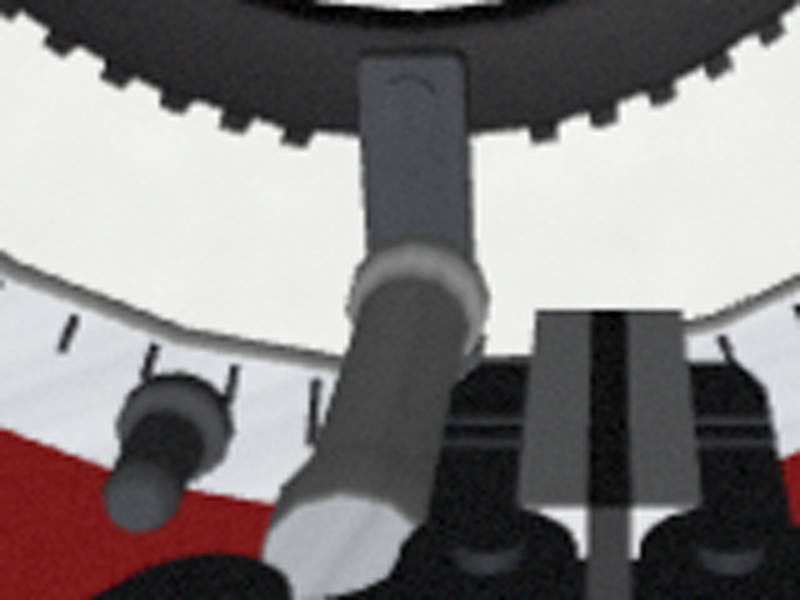

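The handle is now at about 161.6° and the pin at about 144.6°, so roughly 25 mm remain. I'll push 20 mm and measure again.

```bash
python3 -m inch '[[1,[0,-0.04,0],[0,0,0]],[1,[0,-0.08,0],[0,0,0]],[1,[0,-0.12,0],[0,0,0]],[1,[0,-0.15,0],[0,0,0]],[1,[0,-0.18,0],[0,0,0]],[1,[0,-0.2,0],[0,0,0]],[1,[0,-0.2,0],[0,0,0]],[1,[0,-0.2,0],[0,0,0]]]'
cat > look.py <<'E'
import sys
from h import *
k=sys.argv[1]; s=sense(); print(s["tcp_pos"],s["force"],s["t"])
ci=camera_info("wrist"); p,d=snapshot("wrist"); cv2.imwrite(f"pics/w{k}.png",p); np.savez(f"pics/w{k}.npz",p=p,d=d,**ci)
r=axisfit(p,ci); print(r)
x0,y0=int(sys.argv[2]),int(sys.argv[3])
cv2.imwrite(f"pics/w{k}z.png",cv2.resize(p[y0:y0+120,x0:x0+160],None,fx=5,fy=5,interpolation=cv2.INTER_CUBIC))
E
python3 look.py 4 200 170
```

```text
t: 5.25
tcp_pos: [0.5021, 0.0168, 0.0832]
tool_rot: [0.985, -0.174, -0.001, -0.0]
force: [-0.1, 0.0, -1.0]
finger_gap: -0.0
[0.50206219 0.01681866 0.08316531] [-0.07250997  0.04510973 -0.95420299] 5.25
(array([ 0.57964696, -0.0075938 ]), np.float64(0.0072628259006755624), 45)
```

View pics/w4.png

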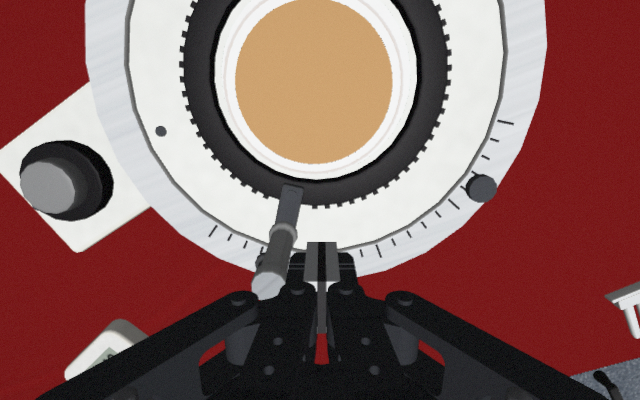

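View pics/w4z.png

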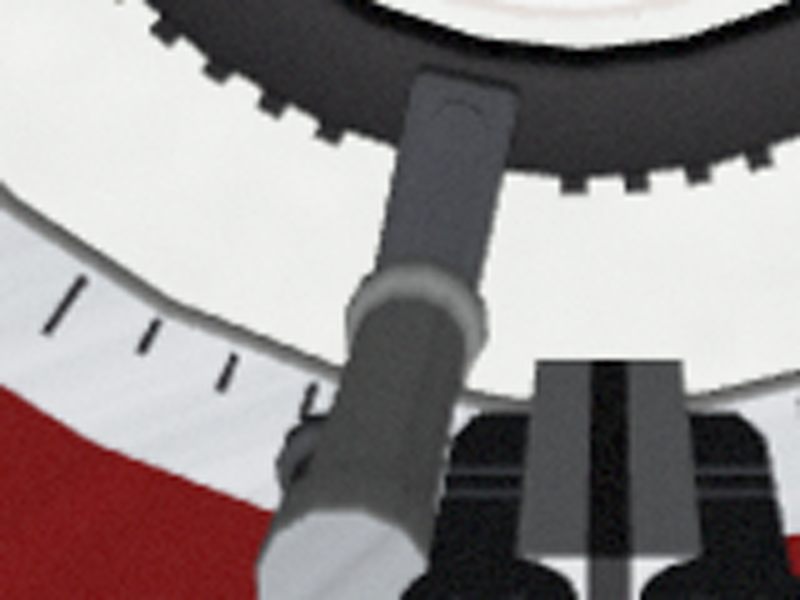

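Run:
```python
from h import *
f=np.load("pics/w4.npz"); ci={k:f[k] for k in("K","origin","orientation")}
Z=lambda x,y:(200+(x+.5)/5-.5,170+(y+.5)/5-.5)
for ax in ([.5796,-.0076],[.5798,-.0095]):
    for n,x,y,z in(("foot",418,318,.055),("barroot",466,82,.052),("barnear",432,260,.052),("pin hidden edge",283,465,.043)): print(n,ang(ci,ax,Z(x,y),z))
a=ray(ci,Z(466,82),.052)-ray(ci,Z(432,260),.052); print("bar dir",np.degrees(np.arctan2(-a[1],-a[0])))
f=np.load("pics/wrist3.npz"); ci={k:f[k] for k in("K","origin","orientation")}
Z=lambda x,y:(200+(x+.5)/5-.5,180+(y+.5)/5-.5)
for n,x,y,z in(("pinfoot",176,415,.043),("pintip",141,495,.060),("foot",419,295,.055)): print(n,ang(ci,[.5798,-.0074],Z(x,y),z),ang(ci,[.5798,-.0095],Z(x,y),z))
```

```text
foot (array([0.5107, 0.036 ]), np.float64(0.0816), np.float64(147.67))
barroot (array([0.5331, 0.0218]), np.float64(0.055), np.float64(147.66))
barnear (array([0.5155, 0.0328]), np.float64(0.0758), np.float64(147.8))
pin hidden edge (array([0.4941, 0.0617]), np.float64(0.1101), np.float64(141.0))
foot (array([0.5107, 0.036 ]), np.float64(0.0828), np.float64(146.64))
barroot (array([0.5331, 0.0218]), np.float64(0.0562), np.float64(146.14))
barnear (array([0.5155, 0.0328]), np.float64(0.077), np.float64(146.68))
pin hidden edge (array([0.4941, 0.0617]), np.float64(0.1114), np.float64(140.3))
bar dir 148.16641693106664
pinfoot (array([0.4932, 0.0551]), np.float64(0.1068), np.float64(144.18)) (array([0.4932, 0.0551]), np.float64(0.1081), np.float64(143.28))
pintip (array([0.4923, 0.0552]), np.float64(0.1076), np.float64(144.44)) (array([0.4923, 0.0552]), np.float64(0.1088), np.float64(143.54))
foot (array([0.5023, 0.0184]), np.float64(0.0817), np.float64(161.58)) (array([0.5023, 0.0184]), np.float64(0.0824), np.float64(160.19))
```

About 3.3° remain, or 4.7 mm at the handle. I'll push that far, then back off and check from farther away.

```bash
python3 -m inch '[[1,[0,-0.02,0],[0,0,0]],[1,[0,-0.035,0],[0,0,0]],[1,[0,-0.047,0],[0,0,0]],[1,[0,-0.047,0],[0,0,0]],[1,[0,-0.047,0],[0,0,0]]]'
python3 -m inch '[[1,[0,0.15,0],[0,0,0]],[1,[0,0.4,0],[0,0,0]],[1,[0,0.5,-0.5],[0,0,0]],[1,[0,0.5,-1],[0,0,0]],[1,[0,0.5,-1],[0,0,0]],[1,[0,0.5,-1],[0,0,0]]]'
python3 look.py 5 150 150
```

```text
t: 5.8
tcp_pos: [0.5042, 0.0208, 0.0832]
tool_rot: [0.985, -0.174, -0.0, -0.0]
force: [-0.4, -1.5, -0.9]
finger_gap: -0.001
t: 6.4
tcp_pos: [0.4879, -0.0263, 0.1848]
tool_rot: [0.985, -0.174, 0.002, -0.0]
force: [-0.4, 0.6, 0.5]
finger_gap: -0.001
[ 0.48791909 -0.02625521  0.18479176] [-0.37939779  0.57525133  0.47311299] 6.4
(array([ 0.57965377, -0.00721667]), np.float64(0.00790194757956214), 61)
```

View pics/w5.png

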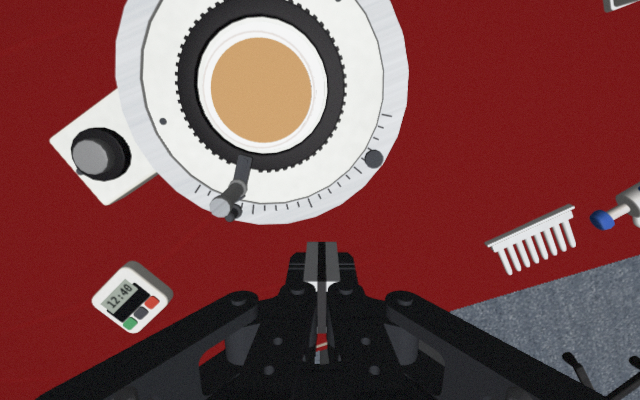

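View pics/w5z.png

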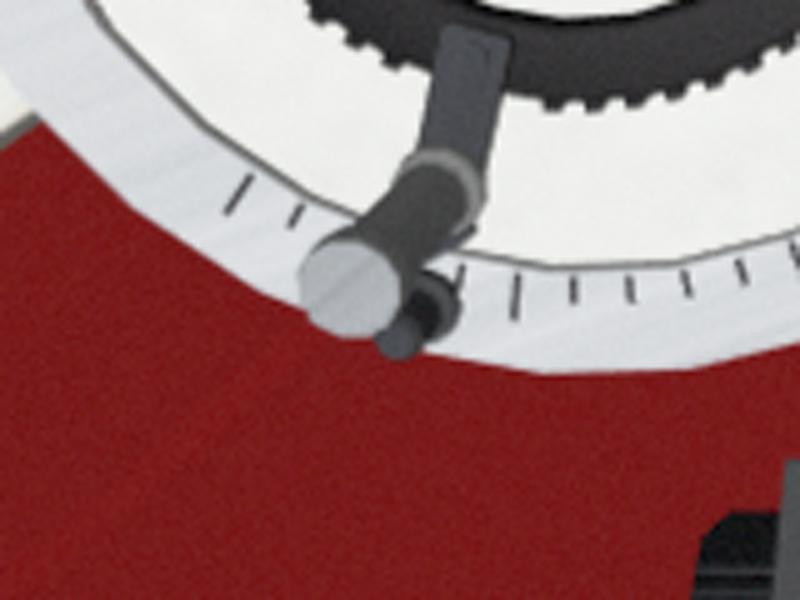

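Run:
```python
from h import *
f=np.load("pics/w5.npz"); ci={k:f[k] for k in("K","origin","orientation")}
Z=lambda x,y:(150+(x+.5)/5-.5,150+(y+.5)/5-.5)
# ring inner/outer circle fits
for ax in ([.5797,-.0072],[.5798,-.0095]):
  for n,x,y,z in(("root",476,34,.052),("bar",460,125,.052),("handle top",350,288,.107),("foot",446,190,.055),("pinfoot",431,303,.043),("pintip",402,335,.060)): print(n,ang(ci,ax,Z(x,y),z))
p,d=snapshot("top"); cv2.imwrite("pics/t5z.png",cv2.resize(p[120:240,225:365],None,fx=5,fy=5,interpolation=cv2.INTER_CUBIC))
p,d=snapshot("scene"); cv2.imwrite("pics/s5z.png",cv2.resize(p[180:255,220:340],None,fx=6,fy=6,interpolation=cv2.INTER_CUBIC))
```

```text
root (array([0.5337, 0.0246]), np.float64(0.0559), np.float64(145.35))
bar (array([0.5205, 0.0333]), np.float64(0.0717), np.float64(145.6))
handle top (array([0.512, 0.04 ]), np.float64(0.0825), np.float64(145.14))
foot (array([0.5115, 0.0391]), np.float64(0.0825), np.float64(145.81))
pinfoot (array([0.4912, 0.0542]), np.float64(0.1077), np.float64(145.23))
pintip (array([0.4916, 0.0548]), np.float64(0.1077), np.float64(144.83))
root (array([0.5337, 0.0246]), np.float64(0.0573), np.float64(143.52))
bar (array([0.5205, 0.0333]), np.float64(0.0731), np.float64(144.16))
handle top (array([0.512, 0.04 ]), np.float64(0.084), np.float64(143.89))
foot (array([0.5115, 0.0391]), np.float64(0.0839), np.float64(144.55))
pinfoot (array([0.4912, 0.0542]), np.float64(0.1091), np.float64(144.27))
pintip (array([0.4916, 0.0548]), np.float64(0.1091), np.float64(143.88))
```

View pics/t5z.png

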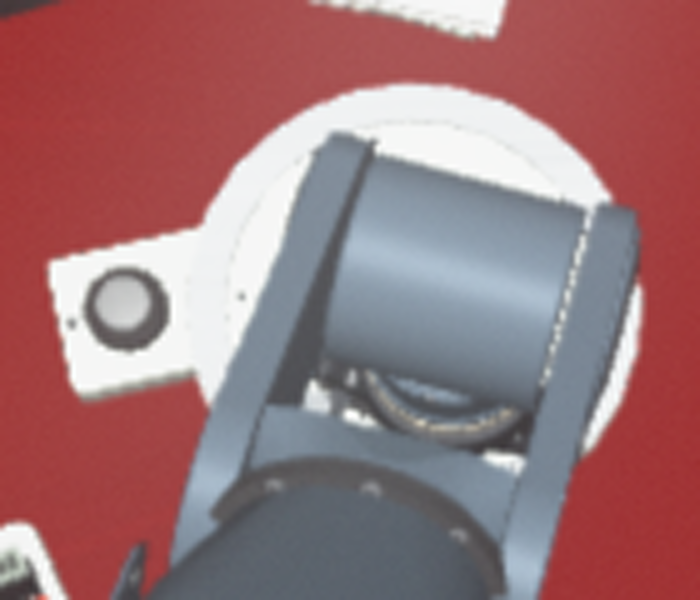

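View pics/s5z.png

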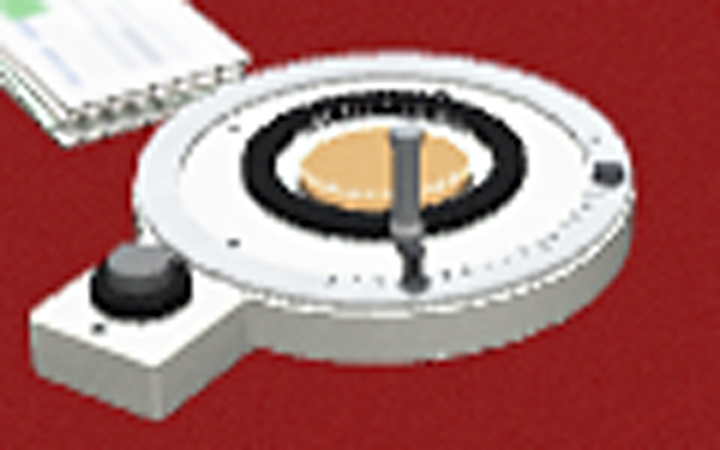

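The lever is within about 0.5° of the pin, roughly 1 mm. Next I'll locate the lamp in the wrist view and plan the move to it.

Run:
```python
from h import *
f=np.load("pics/w5.npz"); ci={k:f[k] for k in("K","origin","orientation")}
p=f["p"]
cv2.imwrite("pics/w5l.png",cv2.resize(p[100:210,40:170],None,fx=5,fy=5,interpolation=cv2.INTER_CUBIC))
print(ray(ci,(90.5,155.5),.056),ray(ci,(101,153),.046))
s=sense(); M=R.from_quat(s["tool_rot"]).as_matrix()
print(s["tcp_pos"],M.T@(np.array([.578,.143,.09])-s["tcp_pos"])*10)
```

```text
[0.57768439 0.1411227  0.056     ] [0.57725105 0.13880248 0.046     ]
[ 0.48598819 -0.02567962  0.18227422] [ 0.28930191 -1.89989473  0.92198492]
```

View pics/w5l.png

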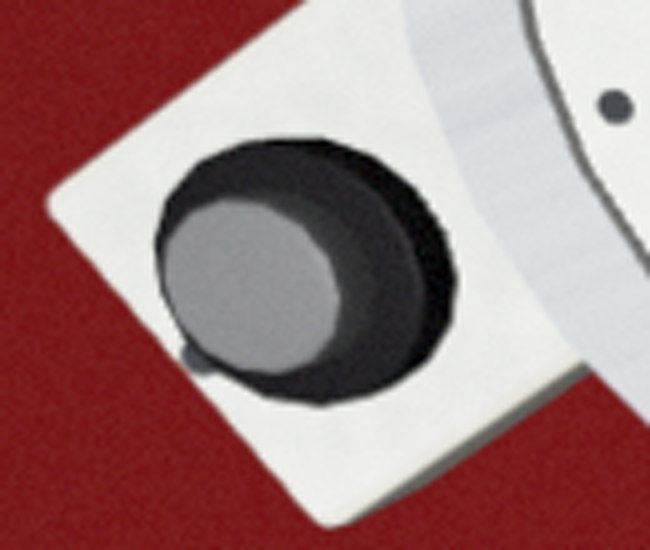

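The cap centre is at (0.577, 0.142) in the wrist view and (0.577, 0.144) in the top view. I'll go above (0.577, 0.143) and stay high over the handle.

```bash
python3 -m inch '[[1,[0.14,-0.5,0],[0,0,0]],[1,[0.14,-0.95,0],[0,0,0]],[1,[0.14,-0.95,0],[0,0,0]]]'
python3 -m inch '[[1,[0.14,-0.5,0],[0,0,0]],[1,[0.14,-0.95,0],[0,0,0]],[1,[0.14,-0.95,0.4],[0,0,0]],[1,[0.14,-0.95,0.8],[0,0,0]],[1,[0.14,-0.95,1],[0,0,0]],[1,[0.14,-0.95,1],[0,0,0]],[1,[0.14,-0.95,1],[0,0,0]]]'
python3 look.py 6 240 160
python3 - <<'E'
from h import *
s=sense(); M=R.from_quat(s["tool_rot"]).as_matrix()
print(s["tcp_pos"],M.T@(np.array([.577,.143,.06])-s["tcp_pos"])*10)
p,d=snapshot("scene"); cv2.imwrite("pics/s6z.png",cv2.resize(p[150:255,210:340],None,fx=5,fy=5,interpolation=cv2.INTER_CUBIC))
E
```

```text
t: 6.85
tcp_pos: [0.5338, 0.0626, 0.1818]
tool_rot: [0.985, -0.172, -0.001, -0.001]
force: [-0.4, 0.4, -0.5]
finger_gap: 0.007
t: 7.55
tcp_pos: [0.5778, 0.1423, 0.0823]
tool_rot: [0.985, -0.174, -0.001, 0.0]
force: [0.4, -0.0, -0.3]
finger_gap: -0.002
[0.57776499 0.14232452 0.08234242] [ 0.42191297 -0.02442902 -0.29940894] 7.55
(array([ 0.57906903, -0.00866175]), np.float64(0.0005192373249672949), 18)
[0.57878458 0.14236976 0.08352216] [-1.89611068e-02  2.00257450e-04  2.35218724e-01]
```

View pics/w6.png

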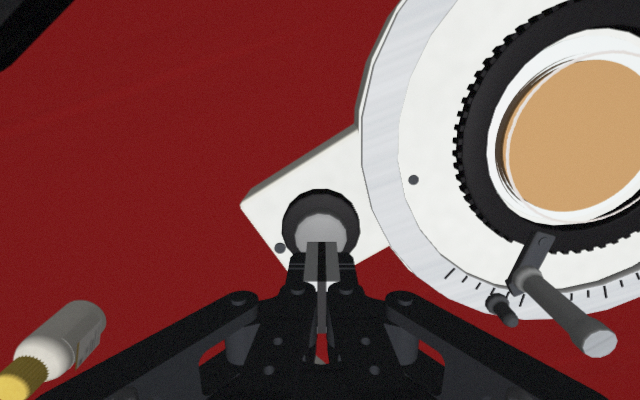

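View pics/s6z.png

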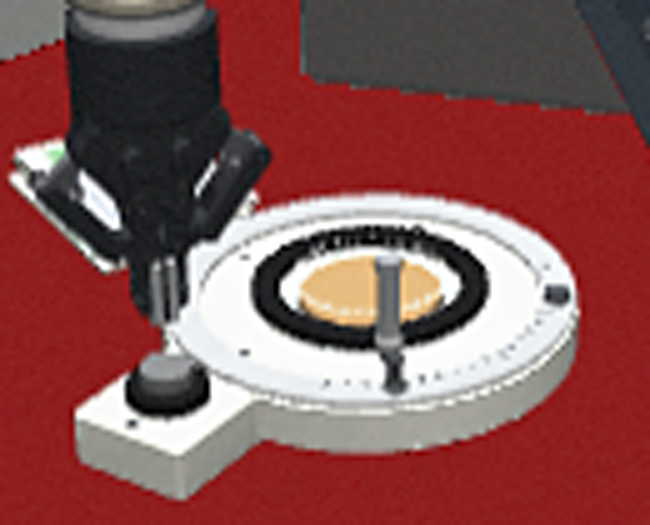

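Run:
```python
from h import *
f=np.load("pics/w6.npz"); ci={k:f[k] for k in("K","origin","orientation")}
cv2.imwrite("pics/w6l.png",cv2.resize(f["p"][210:370,430:640],None,fx=3.8,fy=3.8,interpolation=cv2.INTER_CUBIC))
ax=[.5791,-.0087]
for n,u,z in (("handletop",(600,343),.107),("pinfoot",(497,302),.043),("pintip",(508,318),.06)): print(n,ang(ci,ax,u,z))
```

```text
handletop (array([0.5133, 0.0409]), np.float64(0.0824), np.float64(143.0))
pinfoot (array([0.4934, 0.0564]), np.float64(0.1076), np.float64(142.77))
pintip (array([0.4952, 0.0582]), np.float64(0.1073), np.float64(141.42))
```

View pics/w6l.png

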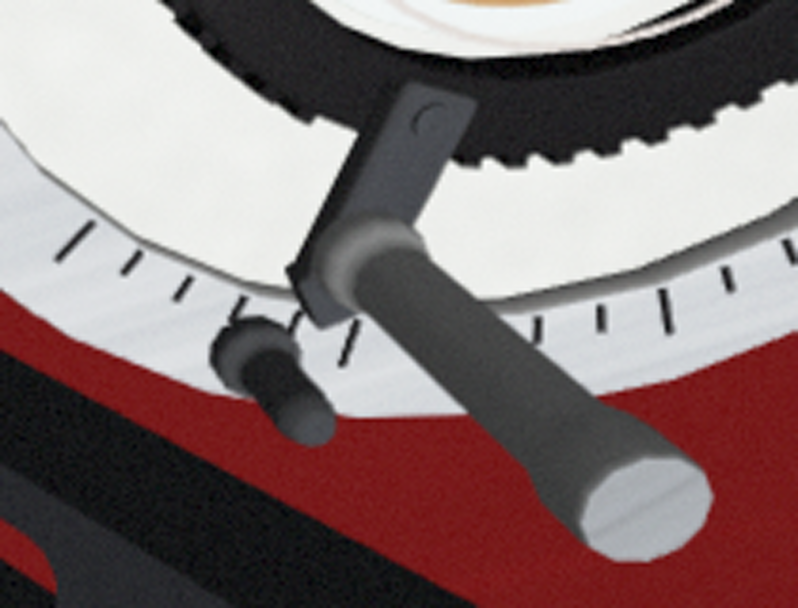

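Run:
```python
from h import *
f=np.load("pics/w6.npz"); ci={k:f[k] for k in("K","origin","orientation")}
Z=lambda x,y:(430+(x+.5)/3.8-.5,210+(y+.5)/3.8-.5)
for ax in([.5791,-.0087],[.5797,-.0072],[.576,-.0065]):
  print(ax)
  for n,x,y,z in (("handletop",646,509,.107),("foot",368,252,.057),("barroot",442,93,.052),("bardot",430,119,.052),("apex",322,325,.050),("pinfoot",245,352,.043),("pintip",308,416,.059)): print(n,*ang(ci,ax,Z(x,y),z))
# overlay model of pin & bar & axis fit check
p=f["p"].copy(); ax=np.array([.5791,-.0087])
def pt(a,r,z,off=0):
    a=np.radians(a); return [*(ax+r*np.array([np.cos(a),np.sin(a)])+off*np.array([-np.sin(a),np.cos(a)])),z]
big=cv2.resize(p[210:370,430:640],None,fx=3.8,fy=3.8,interpolation=cv2.INTER_CUBIC)
def dr(P,col,cl=False):
    u=(proj(ci,P)-[430,210]+.5)*3.8-.5; cv2.polylines(big,[u.round().astype(int)],cl,col,1)
for A,col in((143,(0,255,0)),(145,(0,255,255))):
    dr([pt(A,.055,.052,6e-3),pt(A,.09,.052,6e-3)],col);dr([pt(A,.055,.052,-6e-3),pt(A,.09,.052,-6e-3)],col); dr([pt(A,.055,.052),pt(A,.097,.052)],col)
c=np.array(pt(143,.109,.04)); 
for A,col in((143,(0,255,0)),(145,(0,255,255))):
    c=np.array(pt(A,.109,.04))
    for h,r in((0,.007),(.017,.0045)): dr([c+[r*np.cos(t),r*np.sin(t),h] for t in np.linspace(0,6.28,40)],col,True)
for r,z in((.053,.047),(.0995,.04),(.1195,.04)): dr([pt(a,r,z) for a in range(0,360,3)],(255,0,255),True)
cv2.imwrite("pics/w6o.png",big)
```

```text
[0.5791, -0.0087]
handletop [0.5131 0.0411] 0.0827 143.0
foot [0.5165 0.0422] 0.0807 140.9
barroot [0.5351 0.0252] 0.0556 142.37
bardot [0.5315 0.0275] 0.0598 142.7
apex [0.5005 0.0481] 0.0969 144.14
pinfoot [0.4939 0.0581] 0.1083 141.9
pintip [0.493  0.0566] 0.1081 142.84
[0.5797, -0.0072]
handletop [0.5131 0.0411] 0.0823 144.09
foot [0.5165 0.0422] 0.0802 142.0
barroot [0.5351 0.0252] 0.0551 143.99
bardot [0.5315 0.0275] 0.0594 144.21
apex [0.5005 0.0481] 0.0966 145.07
pinfoot [0.4939 0.0581] 0.1079 142.72
pintip [0.493  0.0566] 0.1076 143.67
[0.576, -0.0065]
handletop [0.5131 0.0411] 0.0789 142.92
foot [0.5165 0.0422] 0.0769 140.72
barroot [0.5351 0.0252] 0.0518 142.21
bardot [0.5315 0.0275] 0.056 142.57
apex [0.5005 0.0481] 0.0931 144.12
pinfoot [0.4939 0.0581] 0.1045 141.8
pintip [0.493  0.0566] 0.1043 142.78
```

View pics/w6o.png

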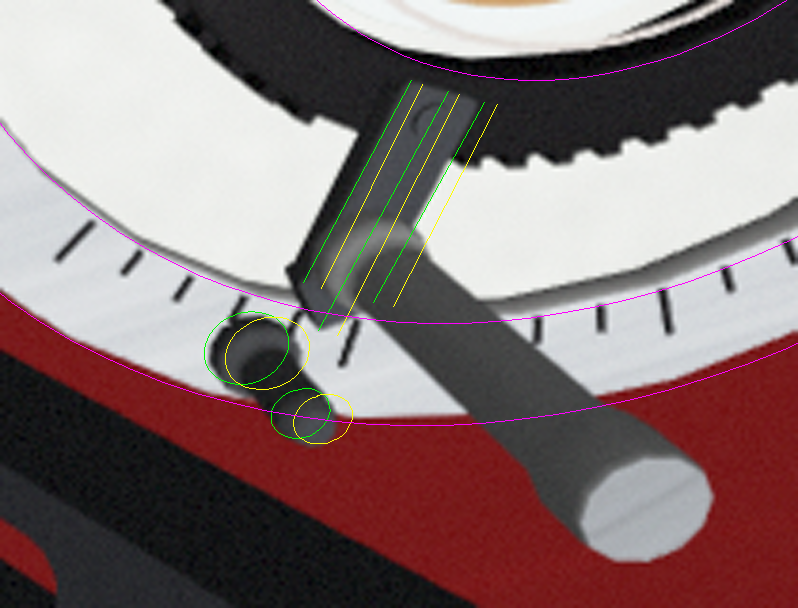

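Both wrist views agree that the lever is within about 1° of the pin (2 mm, tolerance 6 mm). I'll descend and press gradually while watching the force.

```bash
python3 -m inch '[[1,[0,0,0.1],[0,0,0]],[1,[0,0,0.2],[0,0,0]],[1,[0,0,0.24],[0,0,0]],[1,[0,0,0.26],[0,0,0]],[1,[0,0,0.26],[0,0,0]]]'
python3 -m inch '[[1,[0,0,0.01],[0,0,0]],[1,[0,0,0.02],[0,0,0]],[1,[0,0,0.02],[0,0,0]]]'
```

```text
t: 8.15
tcp_pos: [0.5783, 0.1426, 0.0569]
tool_rot: [0.985, -0.174, -0.0, 0.0]
force: [-0.3, 0.5, -0.0]
finger_gap: -0.002
t: 8.45
tcp_pos: [0.5788, 0.1427, 0.0556]
tool_rot: [0.985, -0.174, 0.0, -0.0]
force: [-0.2, 0.6, 1.5]
finger_gap: -0.001
```

Contact is at z ≈ 0.0556 with 1.5 N, as expected. I'll press about 5.5 mm further.

```bash
python3 -m inch '[[1,[0,0,0.01],[0,0,0]],[1,[0,0,0.02],[0,0,0]],[1,[0,0,0.03],[0,0,0]],[1,[0,0,0.04],[0,0,0]],[1,[0,0,0.04],[0,0,0]]]'
python3 -m inch '[[1,[0,0,0.01],[0,0,0]],[1,[0,0,0.015],[0,0,0]],[1,[0,0,0.015],[0,0,0]]]'
```

```text
t: 8.95
tcp_pos: [0.5788, 0.1427, 0.0515]
tool_rot: [0.985, -0.174, 0.0, -0.0]
force: [0.3, -0.2, 3.5]
finger_gap: -0.002
t: 9.25
tcp_pos: [0.5788, 0.1427, 0.0501]
tool_rot: [0.985, -0.174, 0.0, -0.0]
force: [0.8, 0.5, 5.4]
finger_gap: -0.001
```

```bash
python3 -m inch '[[1,[0,0,0.007],[0,0,0]],[1,[0,0,0.007],[0,0,0]],[1,[0,0,0.007],[0,0,0]],[1,[0,0,0.007],[0,0,0]]]'
python3 -m inch '[[1,[0,0,-0.05],[0,0,0]],[1,[0,0,-0.15],[0,0,0]],[1,[0,0,-0.5],[0,0,0]],[1,[0,0,-1],[0,0,0]],[1,[0,0,-1],[0,0,0]],[1,[0,0,-1],[0,0,0]]]'
python3 look.py 7 240 160
python3 - <<'E'
from h import *
p,d=snapshot("scene"); cv2.imwrite("pics/s7z.png",cv2.resize(p[150:295,160:340],None,fx=4,fy=4,interpolation=cv2.INTER_CUBIC))
p,d=snapshot("top"); cv2.imwrite("pics/t7.png",p)
E
```

```text
t: 9.65
tcp_pos: [0.5788, 0.1427, 0.05]
tool_rot: [0.985, -0.174, 0.0, -0.0]
force: [-0.5, 0.3, 8.6]
finger_gap: 0.002
t: 10.25
tcp_pos: [0.5789, 0.1427, 0.1505]
tool_rot: [0.985, -0.174, 0.001, -0.0]
force: [-0.9, -0.4, -0.9]
finger_gap: 0.003
[0.5788924  0.14270703 0.15045388] [-0.92008802 -0.35696205 -0.91436951] 10.25
(array([ 0.57942138, -0.00778929]), np.float64(0.0020946889162517107), 32)
```

View pics/w7.png

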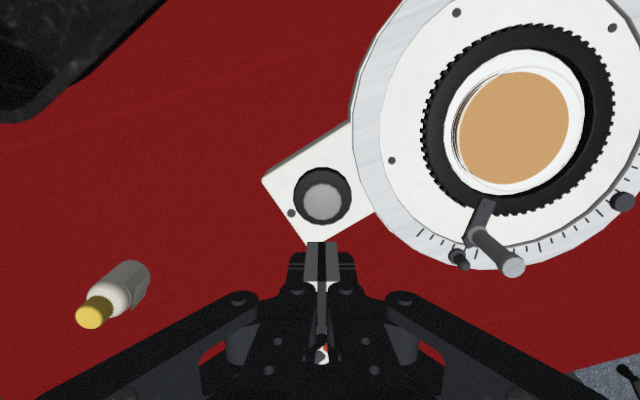

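View pics/s7z.png

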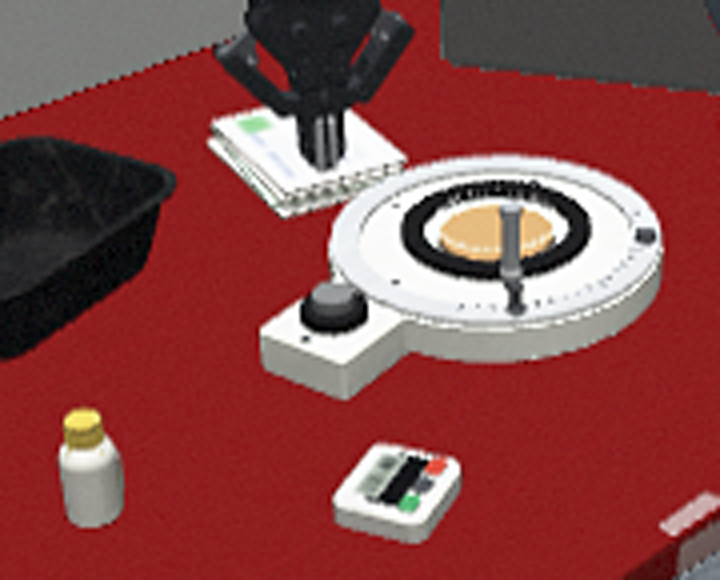

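View pics/t7.png

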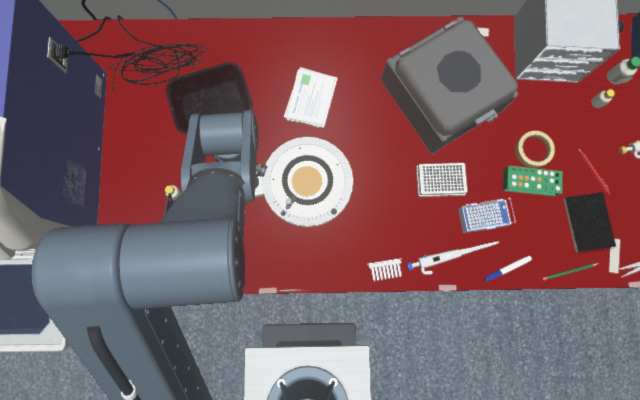

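The button is up and the lever still meets the pin. The timer, bottle and plate look unmoved. As a last check, I'll measure the lever in the unobstructed top view.

Run:
```python
from h import *
p=cv2.imread("pics/t7.png"); ci=camera_info("top")
big=cv2.resize(p[180:230,265:325],None,fx=12,fy=12,interpolation=cv2.INTER_CUBIC)
ax=np.array([.576,-.0065])
for A,col in((141,(0,0,255)),(143.2,(0,255,0)),(145,(255,0,0))):
    a=np.radians(A); P=[[*(ax+r*np.array([np.cos(a),np.sin(a)])),z] for r,z in((.053,.05),(.12,.05))]
    u=(proj(ci,P)-[265,180]+.5)*12-.5; cv2.line(big,*[tuple(map(int,x)) for x in u],col,1)
cv2.imwrite("pics/t7z.png",big)
```

```text
(no output)
```

View pics/t7z.png

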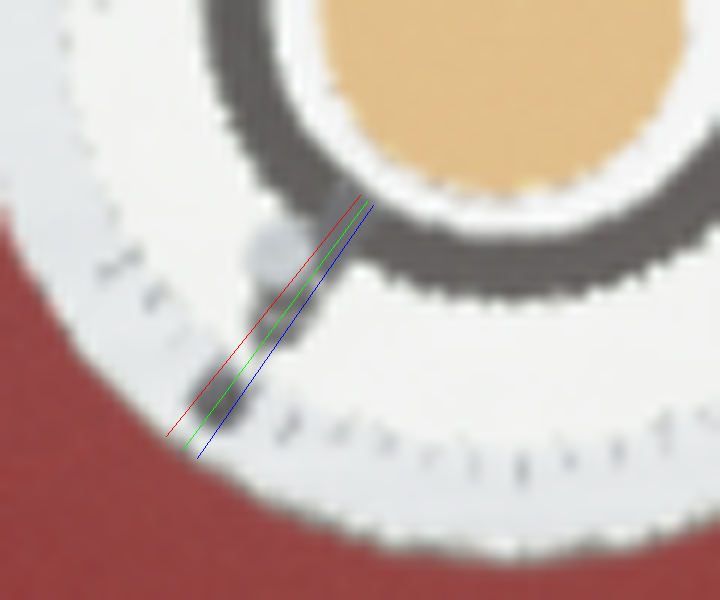

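The lever tip and the pin both lie on the 143° line, within about 1°. The arm is clear and still, so I'm handing in.

Run:
```python
from station import *
import numpy as np
s=sense(); print(s["t"],abs(s["qd"]).max(),s["tcp_pos"]); print(sign_off())
```

```text
10.4 0.010868982274925224 [0.57702599 0.14253822 0.14760382]
the job is handed in; nothing more can be done
None
```

I pushed the lever about 40° round with the shut fingertips until it pointed at the tall pin, then pressed the lamp button and let it come up. The job was handed in at t = 10.4 s; the hand-in reports no verdict.

- **Lever:** the wrist and top cameras put it within about 1° of the pin, roughly 2 mm against the 6 mm allowed. The cameras differ by 2–4 mm on where the viewer's axis is. That is why I compared lever and pin within the same picture. One oblique wrist view showed differences of up to about 2°, because its foot and tip points were harder to pick out.
- **Lamp button:** the fingertips went down to z = 0.050 m, its full travel, with 8.6 N at the end of the hold. The last pictures show the button up again.
- **Surroundings:** in the last pictures the dish lies centred on the window. The timer, bottle and plate look unmoved; I judged this by eye only. At hand-in the arm stood about 90 mm above the button, touching nothing.

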